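# Put the bench aspirator on standby

### The arm

A 6-joint arm with a two-finger parallel gripper is mounted at the origin on a cart in front of the work surface, level with it; the furniture and walls round the work are solid. World frame = base frame: x ahead of the robot, y to its left, z up, the work surface at z = 0. Lengths are in m, angles in degrees, forces in N, time in s.
With the tool pointing down it reaches from about 0.275 to 0.85 m from the base axis. Payload 5.2 kg.
Tool frame: the origin (TCP) lies at the very end of the fingers, on their centre line; the grasp point (between the pads) lies 19 mm behind it; z points along the fingers, y is the line along which they close (so a half turn about z gives the same grasp; the last joint's range is limited). The gripper opens to 85 mm and grips with 20 to 120 N. Pads are 22 mm wide; open, the fingers measure 114 mm over their backs; the gripper's body (76 mm by 85 mm) begins 54 mm behind the grasp point. The pads swing forward as they close: fully open they stand 13 mm farther back than shut.
Start: joints at [-75.963, 14.817, 87.949, -0, 77.235, -11.62], TCP at [0.238, -0.496, 0.231] pointing down, gripper open.
Joint ranges: [-179.93, 179.93], [-52.35, 119.4], [10.71, 147.94], [-69.91, 249.91], [12.55, 155.21], [-178.61, 178.61]. Speed limits (degrees/s): [147.25, 147.25, 180, 180, 180, 180].

### API

Orientations are given as [roll, pitch, yaw] about the fixed x, y, z axes, in that order (R = Rz(yaw) Ry(pitch) Rx(roll)).
In Python, from cell import * gives the robot as it stands.
- The arm moves only by the tool send_rows, never from a script. Its argument "deltas" is a list of rows, each a list of 7 numbers: the opening, from 0 (shut) to 1 (fully open), then the shift along the tool's x, y, z in m, then the turn, a rotation vector about the tool's x, y, z in rad. A call has 1 to 10 rows; each row is the pose to reach, as a shift and turn from the pose commanded when the call began, along the tool's axes at that moment; what a row does not reach only later rows make up. A row lasts 1/12 s, in which the tool goes at most 41.7 mm and 7.16 degrees, less where a joint would pass 70% of its speed; a pose out of reach is approached as far as the arm can. A call with a gripper value outside its range is refused whole. The fingers move at their own pace and stop on an object; "grip_force" is the grip in N (left out, the last holds). Time passes only in rows, so rows that repeat a pose let the fingers close. It gives the time, the measured TCP pose, the force, the opening and the grip force at its end, in the units of the state.
- get_obs(): the state, without advancing time (a new reading comes with each control period).
- grab_frame(name): name is "scene" or "top" or "wrist"; returns (picture, depth): 400x640x3 uint8, red, green, blue; 400x640 float32, m along the optical axis (not along the pixel's ray), 0 where there is no reading.
- camera_model(name): a dict with "vfov" (degrees; the focal length in pixels is half the picture's height over the tangent of half this angle, whatever the lens; pixels are square), "cx", "cy" (the principal point, pixels), "k1" (the pictures are not rectified: a ray, as slopes to the right and down, at radius r is drawn at 1 + k1 r^2 times it, then the intrinsics apply), "R" (3x3) and "t" (3): a world point X has camera coordinates R X + t; the wrist camera has in their place "mount" (4x4, takes a point from camera to tool coordinates, whose origin is the TCP and whose axes are the flange's). Camera axes: x right, y down, z forward; pixel columns grow to the right and rows downward; lengths in m; the calibration is good to about 2 mm. A picture is of the moment at which its call begins: read the wrist's pose just before it. camera_model takes no time and is no camera call.
- hand_in(): hands the job in; it is judged then, once.
The state is a dict: "clock": time; "joint_pos": joint angles; "qd": joint speeds; "joint_efforts": joint torques, N m; "eef_pos": TCP position; "tcp_rot": TCP orientation; "force": force on the tool from outside, world axes, zero at the start; "torque": the same for the moment, N m; "width": opening from 0.0 (shut) to 1.0 (fully open); "finger_force": force on a finger pad.
Only numpy, scipy, OpenCV 4.12 (cv2) and the standard library are available. Lean on these libraries where they do the work, as an engineer would, in place of code of your own. Each camera call takes 0.05 s, during which the arm holds its last target. There are 200 camera calls.

### The job

The bench aspirator is finished with for now: take the used long-handled suction wand out of its upright stand and set it down, tip first and without dropping it, in the open steel soak jar, where it may lean on the rim. Turn the aspirator's black regulator knob anticlockwise until its pointer points at the setting tab on the dial's rim, then pull the knob straight out until it snaps into its locked position, still pointing at the tab. Leave the tab, the short wand and everything else where they are, and let go.

Things in the scene. Friction and masses are not known exactly. Their poses are not given: they have to be found in the camera images.
- aspirator: White bench aspirator, fixed, 160 deep (x -75 to +85) x 120 wide (y) mm. Origin: centre of its underside; x points away from its operator at the robot's side, z up. Its top is a panel that slopes up 20 degrees to the back (40 mm high in front, 84 at the back), then, from x = +43 mm, a hump 150 mm high with a round gauge; a port on the hump reaches z = 170 at (66, 35).
- dial_centre (a point): Centre of the flat round dial (114 mm across, 2 mm thick) on the sloping panel, at the panel's surface on the knob's axis: (-15, 0, 62) mm in the aspirator's frame. z points out of the panel along the knob's axis, leaning 20 degrees from the vertical towards the operator; x points up the slope. Fixed.
- knob_grip (a point): Point on the knob's axis, 42 mm out from the panel: a good height to grip, finger tips clear of skirt and tab. z out of the panel, x towards the pointer. Moves with the knob. The black knob has a fluted round grip 45 mm across (48 over the flutes, only looks) 12 to 52 mm out from the panel, on a skirt 60 mm across (4 to 12 mm out). It may be gripped at any angle about its axis.
- knob_pointer (a point): Tip of the knob's pointer (a nose with a white line, standing out of the skirt), 42 mm from the knob's axis and 6 mm out from the panel while the knob is in. Axes as knob_grip.
- regulator_knob (a joint): Turn of the knob (rad): 0 = pointer straight up the slope, away from the operator; positive = clockwise seen from above. It starts clockwise of the tab. Stops at +-2.45. Friction 0.06 N m; it stays where it is left while pushed in. Pulled out, a clutch holds it (about 0.5 N m).
- knob_pull (a joint): How far the knob is pulled out along its axis (m): 0 = pushed in, free to turn, held by a spring detent (about 6 N start it moving); past a third of the way it snaps out by itself to its stop at 0.012 to 0.013 = locked, and stays there. Pulling the gripped knob 13 to 16 mm does it.
- setting_tab (a joint): Where the setting tab stands on the dial (rad), counted as regulator_knob, so the knob's pointer is at the tab when both values are equal. The tab is stiff and must not be moved.
- tab_tip (a point): Inner tip of the setting tab, a dark steel rider 13 x 9 mm, 10 mm high (12 with its screw), clamped on the dial's rim. The tip is 45 mm from the knob's axis, 6 mm out from the panel; x axis points outward from the knob's axis through the tab, z out of the panel.
- wand_stand: Steel stand fixed to the counter close beside the aspirator, on its left or right, its tubes 90 mm from the aspirator's middle line: base 100 (x) x 44 (y) x 8 mm with two upright tubes 22 mm across, bore 14 mm, at x = -26 and +26 mm, rims 95 mm above the counter. Origin: centre of its underside, x roughly as the aspirator's.
- long_wand: Used suction wand, 170 mm long, about 70 g, loose, hanging upright by its collar in one of the stand's tubes, tip 15 mm above the counter (it must rise 80 mm to come out). Origin: the lower tip; z along the wand to its top. Steel tube 6 mm across from 0 to 80 mm, collar 26 across to 85, straight grey round handle 20 across from 90 to 155, hose barb 10 across to 170.
- short_wand: The other wand, 130 mm long, with a stubby bulb grip 27 mm across; hangs in the stand's other tube (52 mm from the long one, its top 145 mm above the counter). Origin: the lower tip, z up. Leave it there.
- soak_jar: Open stainless jar, empty, loose, about 0.6 kg: 72 mm across, 105 mm high (107 with its rolled rim), wall 4 mm, floor 6 mm thick. Origin: centre of its underside, z up.
- strip_canister: White test-strip canister, 39 x 35 x 128 mm, beside the aspirator on the side away from the stand. Origin: centre of its underside. Leave it.
- cotton_jar: Clear jar with a red lid, 62 mm across, 86 mm high, closed. Origin: centre of its underside. Leave it.
- timer: Small white timer, 54 x 58 x 71 mm, in front near the counter's edge. Origin: centre of its underside. Leave it.
- tape_roll: Roll of tape lying flat, 100 mm across, 25 mm high. Origin: centre of its underside. Leave it.
- slide_box: Flat red slide box, 72 x 92 x 30 mm. Origin: centre of its underside. Leave it.
- marker_pen: White marker pen with a blue cap lying in front near the counter's edge, 135 mm long, 17 mm thick. Origin: its middle, at its underside. Leave it.
Things that resemble listed ones, but are neither listed nor needed, are in the scene too. Leave any pink or yellow look-alike of the long_wand alone.

How it is judged (in metres and radians):
On the way, in this order (a step that is already met when the one before it is completed fails the run):
1. the knob, still pushed in, has been turned so that its pointer points at the tab (y of knob_pointer in the frame of tab_tip between -0.005 and 0.005 m and x of knob_pointer in the frame of tab_tip above -0.02 m and value of joint knob_pull below 0.003 m), for 0.1 s.
2. the knob has been pulled out and has snapped into its locked position (value of joint knob_pull above 0.01 m), for 0.2 s.
At the end, for the whole second after the job is handed in: The knob is pulled out (more than 10 of about 12.5 mm) with its pointer's tip within 5 mm sideways (about 7 degrees) of the tab; the long wand stands at rest in the soak jar with its tip on the jar's floor (within 14 mm), handle up, leaning less than 40 degrees; the jar stands upright (y of knob_pointer in the frame of tab_tip between -0.005 and 0.005 m and x of knob_pointer in the frame of tab_tip above -0.02 m and value of joint knob_pull above 0.01 m and horizontal distance between long_wand and soak_jar below 0.036 m and z of long_wand in the frame of soak_jar between 0 and 0.02 m and angle between soak_jar's own z axis and vertical below 0.1 rad and angle between long_wand's own z axis and vertical below 0.7 rad and linear speed of each of long_wand, soak_jar below 0.05 m/s); the robot touches nothing.
It fails at once if the setting tab is moved (more than 5 mm) (distance of tab_tip from where it was at the start of the episode above 0.005 m).
It fails at once if the long wand is dropped (falls freely faster than 0.8 m/s, a drop of about 30 mm) (linear speed of long_wand above 0.8 m/s and contact force between the fingers and long_wand below 0.2 N).
It fails at once if the soak jar is tipped by more than 0.35 rad or pushed more than 50 mm (angle between soak_jar's own z axis and vertical above 0.35 rad or distance of soak_jar from where it was at the start of the episode above 0.05 m).
It fails at once if another thing is moved by more than 25 mm (distance of any of strip_canister, cotton_jar, timer, tape_roll, slide_box, short_wand, marker_pen from where it was at the start of the episode above 0.025 m).
It also fails if it takes over 72 s, if anything falls off the work surface, if the arm or the gripper's body presses on something with over 40 N, if the wrist force passes 120 N, or if a joint passes its speed limit or range.

## Working session

There is one attempt and no reset: what is moved stays moved. The work goes in short steps, Python scripts to look and compute and a tool call to move; the robot and the scene stay as the last step left them, time stands still between calls to the robot, and variables do not carry over. Pictures are saved under pics/ and viewed, at most 10 in all, crops included, and the job is handed in when it is done.

Besides the shell and the picture viewer there is one more tool, called as name([rows], argument=value, ...), one row to a line, values as JSON. send_rows: Moves the arm, as the interface text tells. Its arguments: {"type":"object","properties":{"deltas":{"type":"array"},"grip_force":{"type":"number"}},"required":["deltas"]}

```bash
mkdir -p pics
cat > h.py <<'E'
from cell import *
import numpy as np, cv2
from scipy.spatial.transform import Rotation as Ro
def rays(name,uv):
    m=camera_model(name); f=200/np.tan(np.radians(m['vfov']/2))
    uv=np.atleast_2d(uv).astype(float); d=(uv-[m['cx'],m['cy']])/f; s=d.copy()
    for _ in range(20): s=d/(1+m['k1']*(s**2).sum(1,keepdims=True))
    return np.c_[s,np.ones(len(s))]
def ext(name,o=None):
    m=camera_model(name)
    if name!='wrist':
        R=np.array(m['R']);return R.T,-R.T@np.array(m['t'])
    M=np.array(m['mount']);T=Ro.from_euler('xyz',o['tcp_rot'],degrees=True).as_matrix()
    return T@M[:3,:3],T@M[:3,3]+np.array(o['eef_pos'])
def world(name,uv,z,o=None):  # hit plane z
    r=rays(name,uv);A,c=ext(name,o);d=r@A.T
    return c+d*((np.atleast_1d(z)-c[2])/d[:,2])[:,None]
def deep(name,uv,D,o=None):
    A,c=ext(name,o);uv=np.atleast_2d(uv).astype(int)
    return c+(rays(name,uv)*D[uv[:,1],uv[:,0]][:,None])@A.T
def proj(name,P,o=None):
    m=camera_model(name);A,c=ext(name,o);f=200/np.tan(np.radians(m['vfov']/2))
    q=(np.atleast_2d(P)-c)@A;s=q[:,:2]/q[:,2:];s=s*(1+m['k1']*(s**2).sum(1,keepdims=True))
    return s*f+[m['cx'],m['cy']]
def shot(name):
    o=get_obs();p,D=grab_frame(name);np.savez(f'pics/{name}.npz',p=p,D=D);return o,p,D
def save(p,fn,crop=None,k=1):
    if crop: p=p[crop[1]:crop[3],crop[0]:crop[2]]
    cv2.imwrite('pics/'+fn,cv2.resize(p[:,:,::-1],None,fx=k,fy=k,interpolation=cv2.INTER_CUBIC))
E
python3 - <<'E'
from h import *
print(get_obs())
for n in('scene','top'):
    o,p,D=shot(n);save(p,n+'0.png',None,1.25);print(ext(n),camera_model(n)['vfov'])
E
```

```text
{'clock': 0.0, 'joint_pos': array([-7.59630563e+01,  1.48588452e+01,  8.80122047e+01,  2.44256839e-04,
        7.72349674e+01, -1.16186185e+01]), 'qd': array([-0.02776542, -0.05276437,  0.00861929,  0.01898216, -0.09959018,
        0.0387152 ]), 'joint_efforts': array([ 1.94217777e-03, -4.46024179e+01, -2.90564811e+01, -3.15981890e-05,
        1.16522895e-02, -1.21735454e-05]), 'eef_pos': array([ 0.23802568, -0.49522942,  0.2304707 ]), 'tcp_rot': array([-1.79896203e+02, -2.15847098e-02,  2.56554884e+01]), 'force': array([-0.58906926,  0.32940226,  0.70965124]), 'torque': array([-0.04216892, -0.01537813,  0.00179329]), 'finger_force': 0.0, 'width': 1.0030684206948874}
(array([[-0.54444258, -0.51442798,  0.6625301 ],
       [-0.83877389,  0.33989555, -0.42535794],
       [-0.00637501, -0.78729592, -0.61654236]]), array([-0.17963908,  0.42613544,  0.75378685])) 52.145050309632225
(array([[ 0.05804555, -0.97141783,  0.23016975],
       [-0.99831072, -0.05706654,  0.01091388],
       [ 0.00253306, -0.23041443, -0.97308929]]), array([ 0.2168102 , -0.00718142,  1.40098439])) 51.87371697192748
```

View pics/scene0.png

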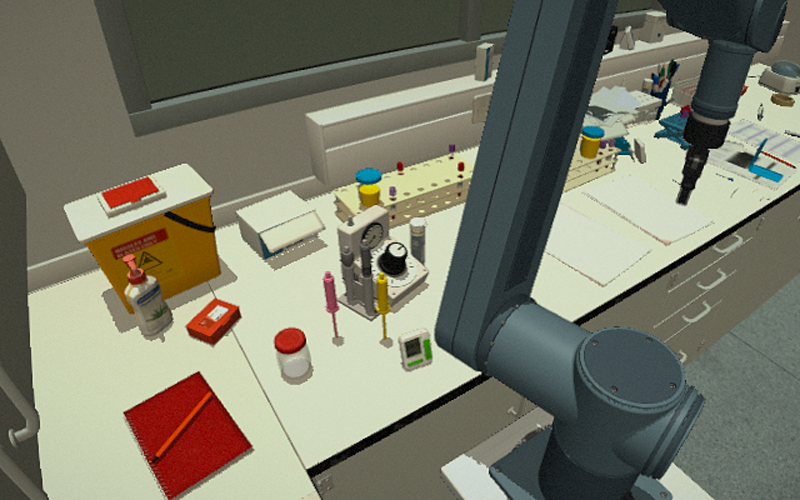

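View pics/top0.png

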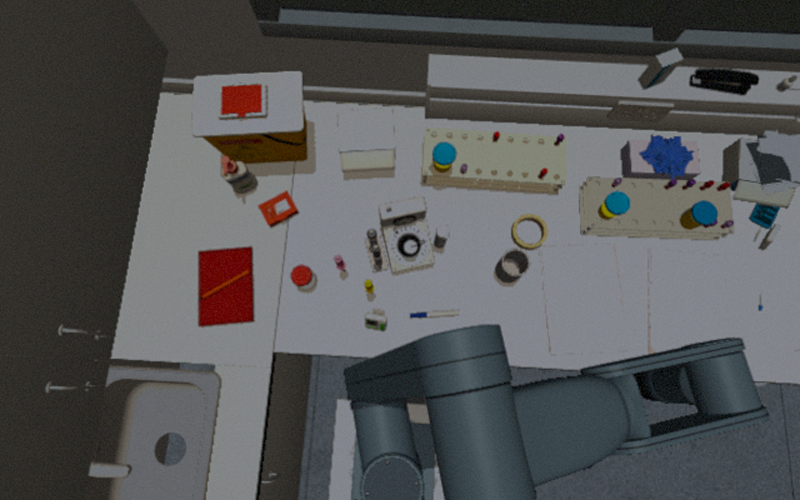

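The scene shows the aspirator at (380,265), with the stand on its left, and pink (330,300) and yellow (382,295) look-alikes. In the top view the knob is at (408,245), the stand wands at (372,235) and (377,253), and the soak jar at (512,265). I'll take closer crops next.

Run:
```python
from h import *
t=np.load('pics/top.npz');s=np.load('pics/scene.npz')
a=cv2.resize(t['p'][150:222,284:364],None,fx=7.5,fy=7.5,interpolation=cv2.INTER_CUBIC)
a=np.clip(a.astype(float)*1.3,0,255).astype(np.uint8);cv2.imwrite('pics/tc.png',a[:,:,::-1])
save(s['p'],'sc.png',(250,160,350,260),6)
D=t['D']
for uv in [(298,188),(302,203),(301,190),(326,196),(328,190),(410,213),(410,206),(400,214),(353,189),(322,165)]:
    print(uv,deep('top',uv,D).round(3))
```

```text
(298, 188) [[0.561 0.087 0.134]]
(302, 203) [[0.512 0.071 0.136]]
(301, 190) [[0.564 0.079 0.1  ]]
(326, 196) [[ 0.544 -0.003  0.116]]
(328, 190) [[ 0.564 -0.009  0.117]]
(410, 213) [[ 0.529 -0.297  0.005]]
(410, 206) [[ 0.55  -0.294  0.02 ]]
(400, 214) [[ 0.509 -0.251  0.069]]
(353, 189) [[ 0.571 -0.089  0.122]]
(322, 165) [[0.635 0.015 0.155]]
```

View pics/tc.png

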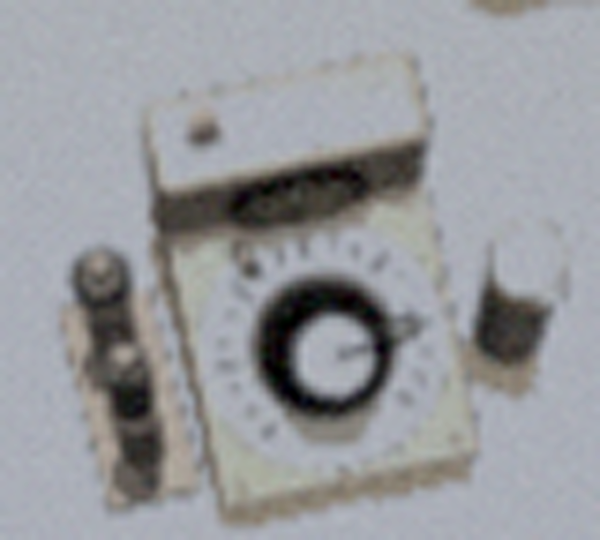

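View pics/sc.png

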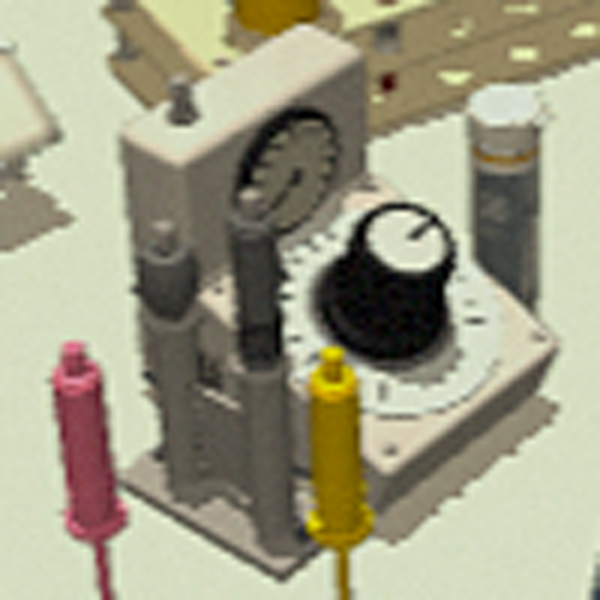

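Candidates for the long wand are pink (75,450), yellow (335,450) and the grey pair in the stand, all in the scene crop. The grey one in the front tube (252,280) has a straight handle and the taller top, so it is the long wand. The bulbous one at (165,280) is the short wand. In the top crop the pointer is at (410,325), the tab at (248,262) and the knob top at (335,352).

```bash
cat >> h.py <<'E'
def dialframe(o2,yaw):  # aspirator origin xy, yaw deg -> dial R, centre
    A=Ro.from_euler('z',yaw,degrees=True).as_matrix()
    c=np.array([o2[0],o2[1],0])+A@[-.015,0,.062]
    x=A@[np.cos(.34907),0,np.sin(.34907)];z=A@[-np.sin(.34907),0,np.cos(.34907)]
    return np.c_[x,np.cross(z,x),z],c
def hitdial(name,uv,R,c0,h,o=None):
    r=rays(name,uv);A,c=ext(name,o);d=r@A.T;n=R[:,2]
    t=((c0+n*h-c)@n)/(d@n);return (c+d*t[:,None]-c0)@R
E
python3 - <<'E'
from h import *
t=np.load('pics/top.npz');s=np.load('pics/scene.npz')
C=lambda *q:np.array(q)/7.5+[284,150]
P=world('top',C((148,105),(412,55),(428,148),(162,192)),.150);print(P.round(4))
ax=(P[1]+P[2]-P[0]-P[3])[:2];yaw=np.degrees(np.arctan2(ax[1],ax[0]))+90
e=(P[0]+P[1]-P[2]-P[3])[:2];print('yaw',yaw,np.degrees(np.arctan2(e[1],e[0])),np.linalg.norm(ax)/2,np.linalg.norm(e)/2)
u=np.array([np.cos(np.radians(yaw)),np.sin(np.radians(yaw))])
o1=P.mean(0)[:2]-u*.064
k=world('top',C((333,352)),.111)[0][:2];o2=k+u*(.015+.0178)
print('asp',o1,o2)
R,c=dialframe((o1+o2)/2,yaw)
for n,q in(('top',C((412,325),(248,262),(335,352))),('scene',np.array([[425,228.]])/6+[250,160])):
    for h in (.006,.012,.052):
        p=hitdial(n,q,R,c,h);print(n,h,p.round(4).tolist(),np.degrees(np.arctan2(-p[:,1],p[:,0])).round(1))
print('long',world('top',C((122,357)),.185),world('scene',np.array([[252,195.]])/6+[250,160],.185))
print('short',world('top',C((100,268)),.145),world('scene',np.array([[163,232.]])/6+[250,160],.145))
D=t['D'];v,uu=np.mgrid[195:235,390:430];uv=np.c_[uu.ravel(),v.ravel()];w=deep('top',uv,D)
m=abs(w[:,2]-.107)<.012;print('jar',m.sum(),w[m].min(0),w[m].max(0));print(cv2.minEnclosingCircle(w[m][:,:2].astype(np.float32)))
print('mount',np.round(camera_model('wrist')['mount'],3),camera_model('wrist')['vfov'])
E
```

```text
[[ 0.6369  0.0734  0.15  ]
 [ 0.666  -0.0379  0.15  ]
 [ 0.6247 -0.0467  0.15  ]
 [ 0.5986  0.0648  0.15  ]]
yaw 13.921600038831883 12.331230190950198 0.11475939426606957 0.04070211524304346
asp [ 0.56941165 -0.0019804 ] [ 0.57477732 -0.00350489]
top 0.006 [[0.003, -0.0411, 0.006], [0.0436, 0.0262, 0.006], [-0.0028, -0.0051, 0.006]] [ 85.9 -31.  118.9]
top 0.012 [[0.0036, -0.0406, 0.012], [0.0441, 0.0264, 0.012], [-0.0022, -0.0047, 0.012]] [ 84.9 -30.9 114.6]
top 0.052 [[0.0078, -0.037, 0.052], [0.0471, 0.028, 0.052], [0.0022, -0.0022, 0.052]] [ 78.1 -30.7  44.5]
scene 0.006 [[0.0208, -0.0483, 0.006]] [66.7]
scene 0.012 [[0.0182, -0.0438, 0.012]] [67.4]
scene 0.052 [[0.0014, -0.0135, 0.052]] [84.]
long [[0.51710781 0.07432755 0.185     ]] [[0.51747059 0.07324741 0.185     ]]
short [[0.56511608 0.08901339 0.145     ]] [[0.56425606 0.09176548 0.145     ]]
jar 125 [ 0.48356537 -0.31901058  0.09511465] [ 0.55661564 -0.24782742  0.11404548]
((0.5200304388999939, -0.2834145426750183), 0.03674875572323799)
mount [[-0.001 -0.954 -0.301  0.076]
 [ 1.    -0.001 -0.    -0.001]
 [ 0.    -0.301  0.954 -0.143]
 [ 0.     0.     0.     1.   ]] 60.08601692914373
```

```bash
cat >> h.py <<'E'
def delta(p,rpy,o=None):
    o=o or get_obs();T=Ro.from_euler('xyz',o['tcp_rot'],degrees=True)
    G=Ro.from_euler('xyz',rpy,degrees=True)
    d=T.inv().apply(np.array(p)-o['eef_pos']);r=(T.inv()*G).as_rotvec()
    print('shift',d.round(4).tolist(),'rot',r.round(4).tolist(),'deg',round(np.degrees(np.linalg.norm(r)),1),'rows',round(max(np.linalg.norm(d)/.0417,np.degrees(np.linalg.norm(r))/7.16),1))
E
python3 - <<'E'
from h import *
delta([.535,.03,.27],[180,0,13])
E
```

```text
shift [0.4952, -0.345, -0.0387] rot [-0.0016, -0.0001, 0.2209] deg 12.7 rows 14.5
```

send_rows([
  [1,0.495,-0.345,-0.039,0,0,0.22],
  [1,0.495,-0.345,-0.039,0,0,0.22],
  [1,0.495,-0.345,-0.039,0,0,0.22],
  [1,0.495,-0.345,-0.039,0,0,0.22],
  [1,0.495,-0.345,-0.039,0,0,0.22],
  [1,0.495,-0.345,-0.039,0,0,0.22],
  [1,0.495,-0.345,-0.039,0,0,0.22],
  [1,0.495,-0.345,-0.039,0,0,0.22],
  [1,0.495,-0.345,-0.039,0,0,0.22],
  [1,0.495,-0.345,-0.039,0,0,0.22],
])

```text
clock: 0.93
eef_pos: [0.443, -0.1317, 0.2582]
tcp_rot: [-180.0, 0.0, 13.0]
force: [0.8, -0.8, -0.3]
width: 1.005
finger_force: 0.0
```

Run:
```python
from h import *
o=get_obs();print(o['eef_pos'],o['tcp_rot'],o['clock']);delta([.535,.03,.27],[180,0,13])
```

```text
[ 0.44304785 -0.13168196  0.25819806] [-1.79996268e+02  8.49648860e-03  1.30411493e+01] 0.9333
shift [0.1261, -0.1368, -0.0118] rot [-0.0001, 0.0001, 0.0007] deg 0.0 rows 4.5
```

send_rows([
  [1,0.126,-0.137,-0.012,0,0,0],
  [1,0.126,-0.137,-0.012,0,0,0],
  [1,0.126,-0.137,-0.012,0,0,0],
  [1,0.126,-0.137,-0.012,0,0,0],
  [1,0.126,-0.137,-0.012,0,0,0],
  [1,0.126,-0.137,-0.012,0,0,0],
  [1,0.126,-0.137,-0.012,0,0,0],
])

```text
clock: 1.52
eef_pos: [0.5344, 0.0292, 0.2695]
tcp_rot: [-180.0, 0.1, 13.2]
force: [-0.5, -0.7, -0.6]
width: 1.0
finger_force: 0.0
```

Run:
```python
from h import *
o,p,D=shot('wrist');import pickle;pickle.dump(o,open('o1.pkl','wb'));save(p,'w1.png',None,1.25);print(o['eef_pos'],o['tcp_rot'])
print(proj('wrist',[[.517,.074,.185],[.565,.09,.145],[.538,-.006,.111]],o).round()*1.25)
```

```text
[0.53437358 0.02916603 0.26949074] [-1.79992466e+02  8.57629835e-02  1.32163085e+01]
[[321.25 267.5 ]
 [321.25 168.75]
 [455.   230.  ]]
```

View pics/w1.png

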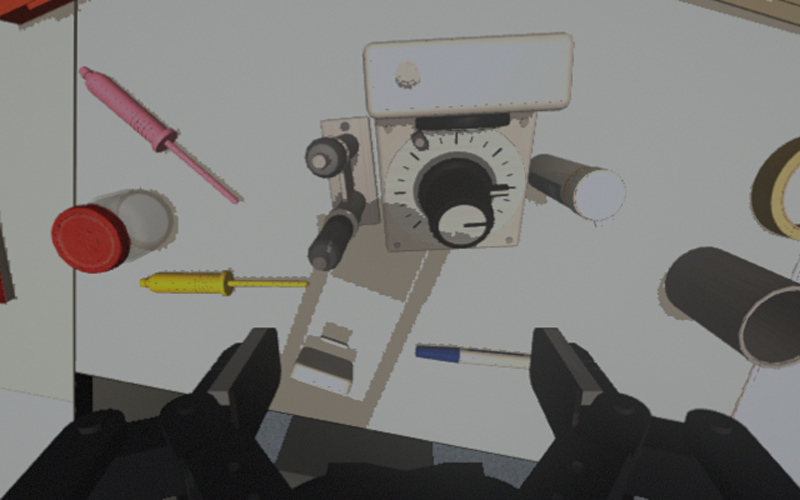

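The wrist view shows the long wand's top at (321,262), the short wand's at (320,158), the knob top at (464,225), the pointer near (505,187) and the tab near (421,142).

Run:
```python
from h import *
p=np.load('pics/wrist.npz')['p']
save(np.clip(p*1.4,0,255).astype(np.uint8),'w1c.png',(300,95,430,205),5.4)
```

```text
(no output)
```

View pics/w1c.png

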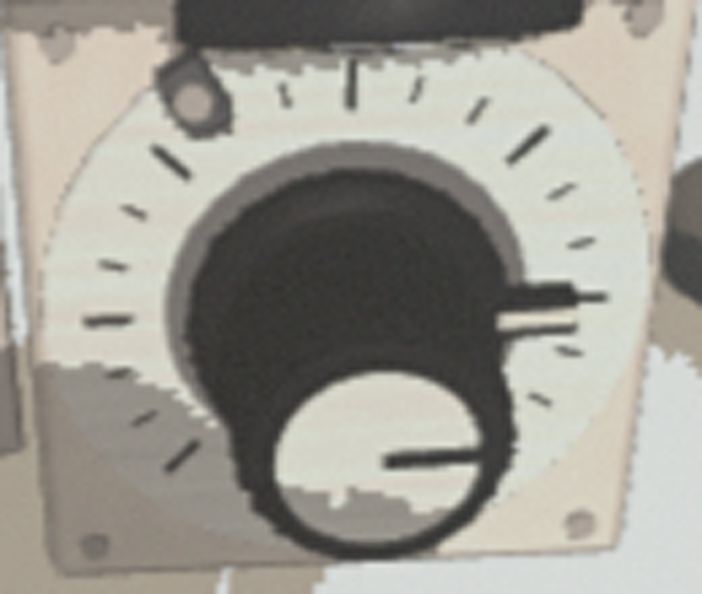

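The enlarged crop shows the dial ticks: 0° at (352,85), ±90° at (608,297) and (108,320), ±45° at (528,145) and (172,162), and -135° at (182,457). The pointer's white line ends at (575,321), the tab's screw is at (193,103) with its inner end at (212,130), and the knob-top line runs (385,462) to (480,456).

Run:
```python
from h import *
import pickle;from scipy.optimize import least_squares
o=pickle.load(open('o1.pkl','rb'));C=lambda *q:np.array(q,float)/5.4+[300,95]
th=np.radians([0,90,-90,45,-45,-135]);q=C((352,85),(603,297),(108,320),(528,145),(172,162),(182,457))
def f(x):
    R,c=dialframe(x[:2],x[2]);p=hitdial('wrist',q,R,c,.002,o)[:,:2]
    return ((p-x[3]*np.c_[np.cos(th),-np.sin(th)])/1).ravel()
s=least_squares(f,[.572,-.003,13.5,.045],x_scale=[.01,.01,1,.01]);print('asp',s.x,(f(s.x)*1e3).round(1))
R,c=dialframe(s.x[:2],s.x[2]);an=lambda v:np.degrees(np.arctan2(-v[...,1],v[...,0])).round(1)
k=hitdial('wrist',C((380,458)),R,c,.052,o);print('knobtop',k)
a=hitdial('wrist',C((385,462),(480,456)),R,c,.052,o);print('topline',an(a[1]-a[0]))
for h in(.006,.009,.012):
    b=hitdial('wrist',C((500,322),(577,320)),R,c,h,o);print('ptr',h,an(b),an(b[1]-b[0]),b[1])
b=hitdial('wrist',C((193,103)),R,c,.013,o);print('tabscrew',an(b),np.linalg.norm(b[0,:2]))
b=hitdial('wrist',C((212,132)),R,c,.011,o);print('tabend',an(b),np.linalg.norm(b[0,:2]))
np.save('asp.npy',s.x)
print('dial c',c,'grip',c+R[:,2]*.042, 'long',world('wrist',np.array([[321,262.]])/1.25,.185,o),'short',world('wrist',np.array([[320,158.]])/1.25,.145,o))
G=np.c_[R[:,0],-R[:,1],-R[:,2]]
print('knob rpy',Ro.from_matrix(G).as_euler('xyz',degrees=True))
delta([.517,.074,.215],[180,0,13])
```

```text
asp [ 5.74137442e-01 -2.36375044e-03  1.60471361e+01  4.54065971e-02] [-0.7  0.6  0.1 -2.2  0.5 -0.1 -0.4  1.2 -0.1  0.1  0.7  0.3]
knobtop [[0.00055407 0.00043055 0.052     ]]
topline 89.0
ptr 0.006 [93.7 93. ] 91.6 [-0.00219795 -0.04209502  0.006     ]
ptr 0.009 [90.1 90.6] 91.6 [-0.0004118  -0.04129762  0.009     ]
ptr 0.012 [86.2 88.1] 91.6 [ 0.00137434 -0.04050023  0.012     ]
tabscrew [-30.9] 0.05563019499069349
tabend [-31.5] 0.04859125313752445
dial c [ 0.55972192 -0.00651017  0.062     ] grip [ 0.54591665 -0.01048106  0.10146703] long [[0.52038162 0.07476913 0.185     ]] short [[0.57096464 0.09164387 0.145     ]]
knob rpy [180.         -20.00023775  16.04713612]
shift [-0.0061, -0.0485, 0.0545] rot [0.0, 0.0017, 0.0021] deg 0.2 rows 1.8
```

Run:
```python
from h import *
delta([.519,.0747,.215],[180,0,16])
delta([.519,.0747,.132],[180,0,16])
```

```text
shift [-0.004, -0.0487, 0.0545] rot [0.0, 0.0017, -0.0503] deg 2.9 rows 1.8
shift [-0.0038, -0.0487, 0.1375] rot [0.0, 0.0017, -0.0503] deg 2.9 rows 3.5
```

send_rows([
  [1,-0.004,-0.049,0.03,0,0.0017,-0.05],
  [1,-0.004,-0.049,0.054,0,0.0017,-0.05],
  [1,-0.004,-0.049,0.054,0,0.0017,-0.05],
  [1,-0.004,-0.049,0.08,0,0.0017,-0.05],
  [1,-0.004,-0.049,0.11,0,0.0017,-0.05],
  [1,-0.004,-0.049,0.137,0,0.0017,-0.05],
  [1,-0.004,-0.049,0.137,0,0.0017,-0.05],
], grip_force=40)

```text
clock: 2.15
eef_pos: [0.5162, 0.0732, 0.1292]
tcp_rot: [-179.9, 0.4, 15.8]
force: [-0.7, -0.8, -0.6]
width: 0.998
finger_force: 0.0
```

send_rows([
  [0,0,0,0,0,0,0],
  [0,0,0,0,0,0,0],
  [0,0,0,0,0,0,0],
  [0,0,0,0,0,0,0],
  [0,0,0,0,0,0,0],
  [0,0,0,0,0,0,0],
  [0,0,0,0,0,0,0],
  [0,0,0,0,0,0,0],
  [0,0,0,0,0,0,0],
  [0,0,0,0,0,0,0],
])

```text
clock: 2.98
eef_pos: [0.5203, 0.075, 0.1346]
tcp_rot: [179.9, -0.2, 15.9]
force: [-1.0, -0.1, 6.7]
width: 0.22
finger_force: 39.1
```

send_rows([
  [0,0,0,-0.03,0,0,0],
  [0,0,0,-0.06,0,0,0],
  [0,0,0,-0.09,0,0,0],
  [0,0,0,-0.12,0,0,0],
  [0,0,0,-0.13,0,0,0],
  [0,0,0,-0.13,0,0,0],
  [0,0,0,-0.13,0,0,0],
])

```text
clock: 3.57
eef_pos: [0.5191, 0.075, 0.2626]
tcp_rot: [180.0, -0.1, 15.9]
force: [0.0, 0.3, -2.4]
width: 0.224
finger_force: 39.3
```

Run:
```python
from h import *
o,p,D=shot('wrist');save(p,'w2.png',None,1);print(o['eef_pos'],o['tcp_rot'],o['width'],o['finger_force'])
o,p,D=shot('top')
```

```text
[0.51907169 0.07503551 0.26260114] [ 1.79996845e+02 -9.05821844e-02  1.59301103e+01] 0.22384883929017413 39.33733440935612
```

View pics/w2.png

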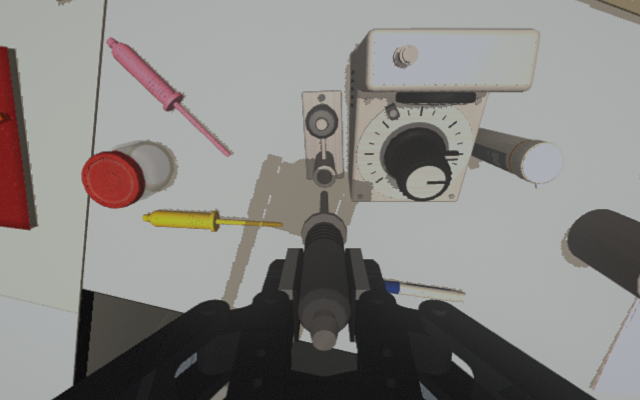

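The wand is held upright, with its barb at (323,340) and tip at (323,192). The tube it came from is empty at (323,172).

Run:
```python
from h import *
o=get_obs();p=np.array(o['eef_pos']);print(proj('wrist',[p-[0,0,.1196],p+[0,0,.0504]],o).round(1))
D=np.load('pics/top.npz')['D'];v,u=np.mgrid[195:235,390:430];w=deep('top',np.c_[u.ravel(),v.ravel()],D);w=w[abs(w[:,2]-.107)<.012];print(cv2.minEnclosingCircle(w[:,:2].astype(np.float32)),w.max(0),w.min(0))
J=np.array([.520,-.2834]);a=np.radians(16);u=np.array([np.cos(a),np.sin(a)]);t=np.radians(12)
for zt in(.15,.008):
    P=np.r_[J+u*(.012-.1196*np.sin(t)),zt+.1196*np.cos(t)];print(P);delta(P,[180,-12,16])
delta([.46,-.2,.30],[180,0,16])
```

```text
[[325.2 191.1]
 [326.4 338.1]]
((0.5201199650764465, -0.2835010588169098), 0.037216514348983765) [ 0.55650979 -0.2463847   0.11413387] [ 0.48343945 -0.31812272  0.09526671]
[ 0.50763218 -0.28694642  0.26698645]
shift [-0.1094, 0.3452, -0.0062] rot [-0.0011, 0.2113, -0.0015] deg 12.1 rows 8.7
[ 0.50763218 -0.28694642  0.12498645]
shift [-0.1092, 0.3454, 0.1358] rot [-0.0011, 0.2113, -0.0015] deg 12.1 rows 9.3
shift [-0.1314, 0.2485, -0.039] rot [-0.0013, 0.0019, -0.0014] deg 0.2 rows 6.8
```

send_rows([
  [0,0,0.02,-0.02,0,0,0],
  [0,-0.03,0.07,-0.02,0,0,0],
  [0,-0.05,0.11,-0.02,0,0,0],
  [0,-0.07,0.15,-0.02,0,0,0],
  [0,-0.08,0.19,-0.02,0,0.05,0],
  [0,-0.09,0.23,-0.02,0,0.1,0],
  [0,-0.1,0.27,-0.02,0,0.15,0],
  [0,-0.11,0.31,-0.02,0,0.21,0],
  [0,-0.11,0.345,-0.02,0,0.21,0],
  [0,-0.11,0.345,-0.015,0,0.21,0],
])

```text
clock: 4.5
eef_pos: [0.507, -0.2931, 0.2761]
tcp_rot: [180.0, -12.1, 15.6]
force: [-0.3, -0.4, -1.4]
width: 0.221
finger_force: 39.5
```

send_rows([
  [0,0,0,0,0,0,0],
  [0,0,0,0,0,0,0],
  [0,0,0,0,0,0,0],
])

```text
clock: 4.75
eef_pos: [0.5078, -0.2855, 0.2765]
tcp_rot: [-179.8, -12.1, 15.9]
force: [-1.1, 0.1, -0.7]
width: 0.224
finger_force: 39.5
```

Run:
```python
from h import *
o,p,D=shot('wrist');save(p,'w3.png',None,1);print(o['eef_pos'],o['tcp_rot'],o['width'])
```

```text
[ 0.50779195 -0.28548506  0.27652519] [-179.80799707  -12.05426557   15.91449557] 0.22363685697579133
```

View pics/w3.png

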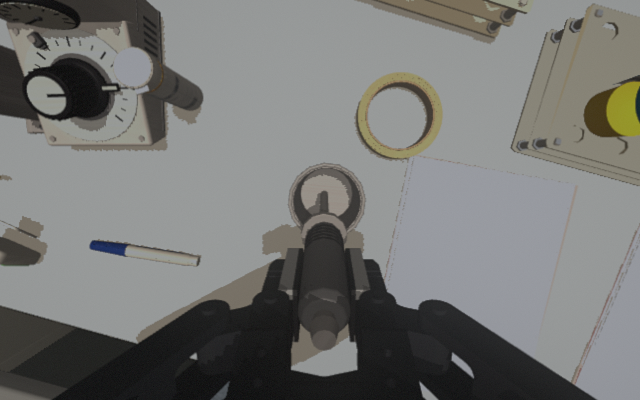

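The wand tip (323,193) is over the jar, whose rim spans x 289 to 364 with its top at y 164.

Run:
```python
from h import *
o=get_obs();P=world('wrist',[(289,200),(364,200),(327,164)],.107,o);print(P.round(4),(P[0]+P[1])/2, P[2][:2]-.036*np.array([.961,.276]))
delta([.5077,-.2865,.125],[180,-12,16])
T=Ro.from_euler('xyz',o['tcp_rot'],degrees=True);print(T.inv().apply([0,0,-.1]))
```

```text
[[ 0.5113 -0.2486  0.107 ]
 [ 0.5309 -0.317   0.107 ]
 [ 0.5538 -0.2739  0.107 ]] [ 0.52107532 -0.28282986  0.107     ] [ 0.51925121 -0.28387199]
shift [-0.0325, 0.0015, 0.1486] rot [-0.0021, -0.0014, -0.0003] deg 0.1 rows 3.6
[-0.0209297   0.00020956  0.09778499]
```

Jar confirmed. Lowering, the last part slowly.

send_rows([
  [0,-0.005,0.0015,0.02,-0.002,0,0],
  [0,-0.011,0.0015,0.05,-0.002,0,0],
  [0,-0.018,0.0015,0.08,-0.002,0,0],
  [0,-0.024,0.0015,0.11,-0.002,0,0],
  [0,-0.029,0.0015,0.13,-0.002,0,0],
  [0,-0.031,0.0015,0.14,-0.002,0,0],
  [0,-0.032,0.0015,0.147,-0.002,0,0],
  [0,-0.032,0.0015,0.149,-0.002,0,0],
  [0,-0.032,0.0015,0.149,-0.002,0,0],
])

```text
clock: 5.55
eef_pos: [0.5093, -0.2883, 0.1265]
tcp_rot: [179.8, -12.2, 16.0]
force: [0.1, 0.3, -1.4]
width: 0.222
finger_force: 39.5
```

send_rows([
  [0,-0.0004,0,0.002,0,0,0],
  [0,-0.0006,0,0.003,0,0,0],
  [0,-0.0006,0,0.003,0,0,0],
  [0,-0.0006,0,0.003,0,0,0],
])

```text
clock: 5.88
eef_pos: [0.5089, -0.2888, 0.1232]
tcp_rot: [179.8, -12.2, 15.9]
force: [1.0, 0.2, -1.3]
width: 0.219
finger_force: 39.5
```

send_rows([
  [0,-0.0002,0,0.001,0,0,0],
  [0,-0.0004,0,0.002,0,0,0],
  [0,-0.0004,0,0.002,0,0,0],
  [0,-0.0006,0,0.003,0,0,0],
  [0,-0.0006,0,0.003,0,0,0],
])

```text
clock: 6.3
eef_pos: [0.5095, -0.2894, 0.1221]
tcp_rot: [179.7, -12.3, 16.0]
force: [-3.6, 0.2, 14.1]
width: 0.224
finger_force: 41.4
```

send_rows([
  [0,0,0,-0.001,0,0,0],
  [0.3,0,0,-0.001,0,0,0],
  [0.4,0,0,-0.001,0,0,0],
  [0.5,0,0,-0.001,0,0,0],
  [0.7,0,0,-0.001,0,0,0],
  [1,0,0,-0.001,0,0,0],
  [1,0,0,-0.001,0,0,0],
  [1,0,0,-0.001,0,0,0],
  [1,0,0,-0.001,0,0,0],
  [1,0,0,-0.001,0,0,0],
])

```text
clock: 7.13
eef_pos: [0.5085, -0.2885, 0.1204]
tcp_rot: [179.9, -12.1, 15.9]
force: [0.2, 0.1, 0.3]
width: 0.999
finger_force: 0.0
```

send_rows([
  [1,0,0,-0.02,0,0,0],
  [1,0,0,-0.05,0,0,0],
  [1,0,0,-0.08,0,0,0],
  [1,0,0,-0.11,0,0,0],
  [1,0,0,-0.14,0,0,0],
  [1,0,0,-0.16,0,0,0],
  [1,0,0,-0.16,0,0,0],
])

```text
clock: 7.72
eef_pos: [0.4771, -0.2994, 0.2823]
tcp_rot: [179.4, -12.3, 16.0]
force: [0.7, -0.3, 0.1]
width: 1.004
finger_force: 0.0
```

Run:
```python
from h import *
o,p,D=shot('wrist');save(p,'w4.png',None,1);print(o['eef_pos'],o['tcp_rot'],o['width'],o['joint_pos'])
x=np.load('asp.npy');R,c=dialframe(x[:2],x[2]);n=R[:,2]
for h,y in((.13,0),(.023,0)):
    for yaw0 in(-44,):
        a=np.radians(-60)  # turn from dial x, anticlockwise positive about n
        tx=R@[np.cos(a),np.sin(a),0];G=np.c_[tx,np.cross(-n,tx),-n];rpy=Ro.from_matrix(G).as_euler('xyz',degrees=True)
        print(c+n*h,rpy);delta(c+n*h,rpy)
delta([.50,-.1,.28],[180,-15,-20])
```

```text
[ 0.47708403 -0.29936428  0.28234727] [179.38434023 -12.34508225  15.9920493 ] 1.0039242615128063 [-50.61556776   9.43906966  88.78826047  11.38544719  76.49384235
  21.30339667]
[ 0.51699132 -0.01880103  0.18415986] [-162.50454714   -9.84666532  -45.47166187]
shift [0.0927, -0.2588, 0.116] rot [0.0778, 0.1184, 1.0444] deg 60.4 rows 8.4
[ 0.55216189 -0.00868471  0.0836129 ] [-162.50454714   -9.84666532  -45.47166187]
shift [0.1071, -0.2596, 0.222] rot [0.0778, 0.1184, 1.0444] deg 60.4 rows 8.6
shift [0.0753, -0.1846, 0.0147] rot [-0.1408, 0.044, 0.6099] deg 36.0 rows 5.0
```

View pics/w4.png

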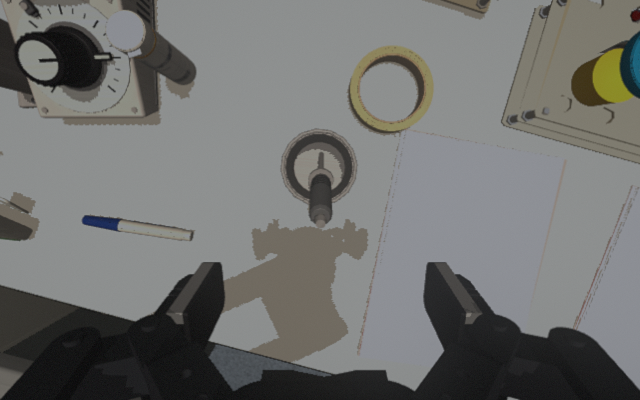

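The wand stands in the jar, leaning on the near rim: barb at (320,222), tip at (321,157). Next is the knob.

send_rows([
  [1,0.01,-0.03,0.01,0.008,0.012,0.1],
  [1,0.02,-0.06,0.02,0.015,0.024,0.21],
  [1,0.03,-0.09,0.03,0.023,0.036,0.31],
  [1,0.04,-0.12,0.04,0.031,0.047,0.42],
  [1,0.05,-0.15,0.05,0.04,0.06,0.52],
  [1,0.06,-0.18,0.07,0.047,0.071,0.63],
  [1,0.07,-0.2,0.08,0.054,0.083,0.73],
  [1,0.08,-0.23,0.1,0.062,0.095,0.83],
  [1,0.09,-0.259,0.11,0.07,0.107,0.94],
  [1,0.093,-0.259,0.116,0.078,0.118,1.044],
])

```text
clock: 8.6
eef_pos: [0.513, -0.0112, 0.1791]
tcp_rot: [-162.5, -9.0, -45.5]
force: [-1.0, 0.9, -0.1]
width: 1.003
finger_force: 0.0
```

send_rows([
  [1,0,0,0,0,0,0],
  [1,0,0,0,0,0,0],
  [1,0,0,0,0,0,0],
])

```text
clock: 8.85
eef_pos: [0.5161, -0.0175, 0.1823]
tcp_rot: [-162.5, -9.5, -45.3]
force: [0.9, -0.4, 0.3]
width: 0.998
finger_force: 0.0
```

```bash
cat > k.py <<'E'
from h import *
import sys
x=np.load('asp.npy');R,c=dialframe(x[:2],x[2]);n=R[:,2]
def knob(h,adeg):
    a=np.radians(adeg);tx=R@[np.cos(a),np.sin(a),0];G=np.c_[tx,np.cross(-n,tx),-n];delta(c+n*h,Ro.from_matrix(G).as_euler('xyz',degrees=True))
def where():
    o=get_obs();T=Ro.from_euler('xyz',o['tcp_rot'],degrees=True).as_matrix();v=R.T@T
    print('dial xyz',((o['eef_pos']-c)@R).round(4),'turn',np.degrees(np.arctan2(v[1,0],v[0,0])).round(2),'tilt',np.degrees(np.arccos(-v[2,2])).round(2),'j',o['joint_pos'].round(0),o['clock'])
E
python3 - <<'E'
from k import *
where();knob(.023,-60)
o,p,D=shot('wrist');save(p,'w5.png',None,1.25)
E
```

```text
dial xyz [-0.0011  0.0015  0.1284] turn -59.9 tilt 0.36 j [-23.   3. 112.  17.  50. 101.] 8.85
shift [0.0025, -0.0002, 0.1054] rot [0.0001, 0.0062, 0.0017] deg 0.4 rows 2.5
```

send_rows([
  [1,0.0025,0,0.03,0,0.006,0],
  [1,0.0025,0,0.06,0,0.006,0],
  [1,0.0025,0,0.085,0,0.006,0],
  [1,0.0025,0,0.105,0,0.006,0],
  [1,0.0025,0,0.105,0,0.006,0],
  [1,0.0025,0,0.105,0,0.006,0],
])

```text
clock: 9.4
eef_pos: [0.5516, -0.009, 0.0836]
tcp_rot: [-162.5, -9.7, -45.5]
force: [0.5, 0.4, 0.2]
width: 0.997
finger_force: 0.0
```

send_rows([
  [0,0,0,0,0,0,0],
  [0,0,0,0,0,0,0],
  [0,0,0,0,0,0,0],
  [0,0,0,0,0,0,0],
  [0,0,0,0,0,0,0],
  [0,0,0,0,0,0,0],
  [0,0,0,0,0,0,0],
], grip_force=50)

```text
clock: 9.98
eef_pos: [0.5528, -0.0085, 0.0862]
tcp_rot: [-162.4, -10.0, -45.5]
force: [-2.4, 1.3, 7.0]
width: 0.509
finger_force: 49.6
```

Run:
```python
from k import *
where();print(get_obs()['width'],get_obs()['force']);knob(.023,0);knob(.023,60)
```

```text
dial xyz [ 0.0015 -0.      0.0252] turn -60.0 tilt 0.21 j [-20.  15. 115.  21.  35.  98.] 9.9833
0.5089116481460493 [-2.44928688  1.2965951   6.96581508]
shift [-0.0008, 0.0013, 0.0022] rot [-0.0005, -0.0038, -1.0472] deg 60.0 rows 8.4
shift [-0.0008, 0.0013, 0.0022] rot [0.0017, -0.0041, -2.0944] deg 120.0 rows 16.8
```

send_rows([
  [0,0,0,0,0,0,-0.12],
  [0,0,0,0,0,0,-0.24],
  [0,0,0,0,0,0,-0.36],
  [0,0,0,0,0,0,-0.48],
  [0,0,0,0,0,0,-0.6],
  [0,0,0,0,0,0,-0.72],
  [0,0,0,0,0,0,-0.84],
  [0,0,0,0,0,0,-0.95],
  [0,0,0,0,0,0,-1.047],
  [0,0,0,0,0,0,-1.047],
])

```text
clock: 10.82
eef_pos: [0.5529, -0.0082, 0.0863]
tcp_rot: [179.8, -20.2, 16.3]
force: [-1.1, 1.4, 7.4]
width: 0.512
finger_force: 49.7
```

send_rows([
  [0,0,0,0,0,0,-0.12],
  [0,0,0,0,0,0,-0.24],
  [0,0,0,0,0,0,-0.36],
  [0,0,0,0,0,0,-0.48],
  [0,0,0,0,0,0,-0.6],
  [0,0,0,0,0,0,-0.72],
  [0,0,0,0,0,0,-0.84],
  [0,0,0,0,0,0,-0.94],
  [0,0,0,0,0,0,-1.03],
  [0,0,0,0,0,0,-1.03],
])

```text
clock: 11.65
eef_pos: [0.5527, -0.0081, 0.0862]
tcp_rot: [162.4, -10.1, 76.9]
force: [-2.3, 1.9, 8.0]
width: 0.511
finger_force: 49.8
```

Run:
```python
from k import *
where();print(get_obs()['width'],get_obs()['force'])
o,p,D=shot('wrist');import pickle;pickle.dump(o,open('o6.pkl','wb'))
a,c2=p[40:240,200:440],0
q=np.clip(p[:, :]*1.4,0,255).astype(np.uint8);save(q,'w6.png',None,1.25)
```

```text
dial xyz [0.0015 0.0004 0.0252] turn 59.27 tilt 0.2 j [-20.  15. 115.  21.  35. -21.] 11.65
0.511210216187249 [-2.29122303  1.93703253  7.9949036 ]
```

View pics/w6.png

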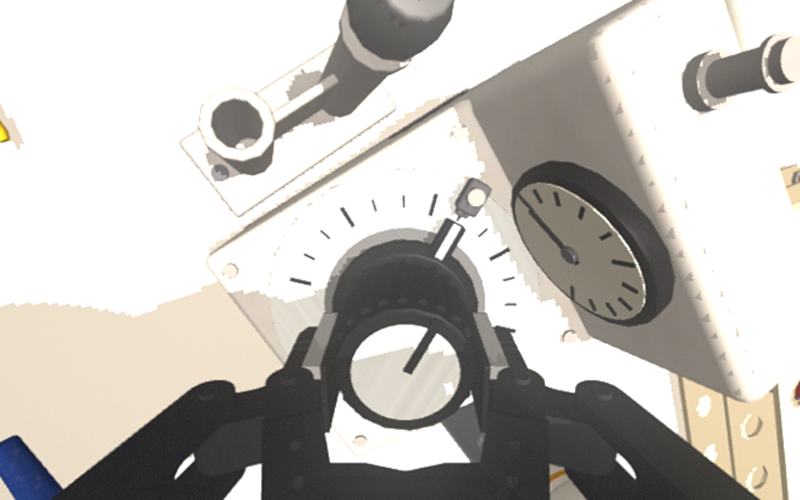

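The pointer's white line runs (440,258) to (457,224). The tab's screw is at (476,197) and its inner end at (465,214).

Run:
```python
from k import *
import pickle;o=pickle.load(open('o6.pkl','rb'))
p=np.load('pics/wrist.npz')['p'];cv2.imwrite('pics/w6c.png',cv2.resize(p[130:230,320:420],None,fx=6,fy=6,interpolation=cv2.INTER_CUBIC)[:,:,::-1])
an=lambda v:np.degrees(np.arctan2(-v[...,1],v[...,0])).round(1)
q=lambda *a:np.array(a,float)/1.25
for h in(.006,.009,.012):
    b=hitdial('wrist',q((440,258),(457,224)),R,c,h,o);print('ptr',h,an(b),an(b[1]-b[0]),np.linalg.norm(b[:,:2],axis=1))
b=hitdial('wrist',q((476,197)),R,c,.013,o);print(an(b),np.linalg.norm(b[0,:2]))
b=hitdial('wrist',q((466,214)),R,c,.006,o);print(an(b),np.linalg.norm(b[0,:2]))
b=hitdial('wrist',q((408,372),(433,330)),R,c,.052,o);print('top',an(b[1]-b[0]))
```

```text
ptr 0.006 [-28.2 -30.6] -35.0 [0.02752518 0.0426994 ]
ptr 0.009 [-29.7 -31.5] -35.0 [0.02826037 0.04318135]
ptr 0.012 [-31.1 -32.4] -35.0 [0.02901449 0.04367433]
[-31.3] 0.055838939591635696
[-29.4] 0.04778045794944217
top -32.0
```

View pics/w6c.png

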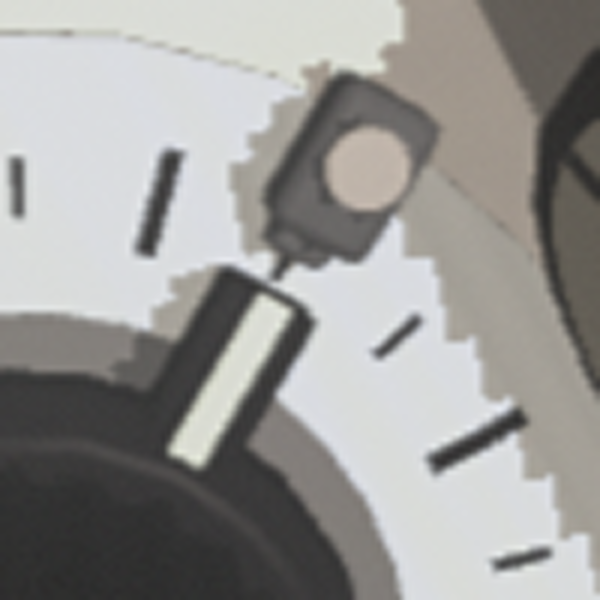

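The enlarged crop shows the pointer in line with the tab to about a degree. That was my 11th picture, one over the limit, so I'll view no more. Now the straight pull.

send_rows([
  [0,0,0,-0.003,0,0,0],
  [0,0,0,-0.006,0,0,0],
  [0,0,0,-0.009,0,0,0],
  [0,0,0,-0.012,0,0,0],
  [0,0,0,-0.015,0,0,0],
  [0,0,0,-0.017,0,0,0],
  [0,0,0,-0.017,0,0,0],
  [0,0,0,-0.017,0,0,0],
  [0,0,0,-0.017,0,0,0],
  [0,0,0,-0.017,0,0,0],
], grip_force=70)

```text
clock: 12.53
eef_pos: [0.5481, -0.0095, 0.0987]
tcp_rot: [162.6, -10.3, 76.5]
force: [25.6, 8.6, -32.5]
width: 0.497
finger_force: 82.4
```

Run:
```python
from k import *
where();o=get_obs();print(o['width'],o['force'])
```

```text
dial xyz [0.0013 0.0003 0.0386] turn 58.86 tilt 0.12 j [-21.  13. 115.  20.  37. -20.] 12.5333
0.49696565257099035 [ 25.61868986   8.57260388 -32.47668525]
```

send_rows([
  [0,0,0,0.002,0,0,0],
  [0,0,0,0.003,0,0,0],
  [0,0,0,0.003,0,0,0],
], grip_force=40)

```text
clock: 12.78
eef_pos: [0.5484, -0.0094, 0.0981]
tcp_rot: [162.5, -10.2, 76.6]
force: [6.3, 4.5, -1.9]
width: 0.5
finger_force: 86.9
```

send_rows([
  [0.6,0,0,0,0,0,0],
  [0.8,0,0,0,0,0,0],
  [1,0,0,0,0,0,0],
  [1,0,0,0,0,0,0],
  [1,0,0,0,0,0,0],
  [1,0,0,-0.03,0,0,0],
  [1,0,0,-0.06,0,0,0],
  [1,0,0,-0.09,0,0,0],
  [1,0,0,-0.11,0,0,0],
  [1,0,0,-0.11,0,0,0],
])

```text
clock: 13.62
eef_pos: [0.5124, -0.0212, 0.2053]
tcp_rot: [162.2, -10.1, 76.6]
force: [0.8, -0.7, 0.1]
width: 0.999
finger_force: 0.0
```

Run:
```python
from k import *
where();o,p,D=shot('wrist');m=camera_model('wrist')
# knob cap height: median depth-derived height near expected cap centre
for H in(.052,.0645):
    uv=proj('wrist',c+n*H,o)[0].round().astype(int);g=np.array([(uv[0]+i,uv[1]+j) for i in range(-6,7) for j in range(-6,7)])
    print(H,uv,np.median((deep('wrist',g,D,o)-c)@n))
# pointer: bright line on cap -> compare dark line direction on cap
H=.0645;best=[]
gray=p.mean(2)
for a in range(-60,0,2):
    P=[c+R@[r*np.cos(np.radians(a)),-r*np.sin(np.radians(a)),H] for r in np.linspace(.005,.016,12)]
    uv=proj('wrist',P,o).round().astype(int);best.append((gray[uv[:,1],uv[:,0]].mean(),a))
print(sorted(best)[:5])
print('force',o['force'])
```

```text
dial xyz [ 0.0025 -0.001   0.1515] turn 59.02 tilt 0.45 j [-24.   1. 111.  16.  53. -17.] 13.6167
0.052 [320 201] 0.0652186453266716
0.0645 [320 206] 0.06502585165865983
[(np.float64(46.0), -32), (np.float64(46.361111111111114), -34), (np.float64(50.63888888888889), -30), (np.float64(52.583333333333336), -36), (np.float64(63.888888888888886), -28)]
force [ 0.80763886 -0.71112824  0.11821437]
```

```bash
python3 -c "
from cell import *
print(hand_in())"
```

```text
the job is handed in; nothing more can be done
None
```

Job handed in, with no verdict returned: the long wand leans in the soak jar, and the knob is turned to the tab (about 1.5° off by my measurement), pulled out about 13 mm and released. I viewed 11 pictures, one over the limit of 10.

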